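Undo the run-out strap dispenser

ROBOT

A 6-joint arm with a two-finger parallel gripper is mounted at the origin on the work surface. World frame = base frame: x ahead of the robot, y to its left, z up, the work surface at z = 0. Lengths are in mm, angles in rad, forces in N, time in s.
With the tool pointing down it reaches from about 275 to 1000 mm from the base axis. Payload 8.4 kg.
Tool frame: the origin (TCP) lies midway between the tips of the shut fingers; the grasp point (between the pads) lies r.grasp_offset behind it (r.grasp_offset is the distance from the TCP to the grasp point, in mm); z points along the fingers, y is the direction in which the jaws open and shut (so a half turn about z gives the same grasp; the last joint's range is limited). The gripper opens to 85 mm and grips with 20 to 120 N. Pads are 22 mm wide; open, the fingers measure 114 mm over their backs; the gripper's body (76 mm by 85 mm) begins 54 mm behind the grasp point. The pads swing forward as they close: fully open they stand 13 mm farther back than shut.
Start: joints at [1.31, 0.353, 1.633, -0, 1.155, -0.002], TCP at [159.949, 604.189, 231.281] pointing down, gripper open.
Joint ranges: [-2.63, 2.63], [-0.92, 2.1], [0.06, 2.66], [-1.3, 4.44], [0, 2.69], [-3.02, 3.02]. Speed limits (rad/s): [2.22, 2.22, 2.79, 3.14, 3.14, 3.14].

INTERFACE

Orientations are given as [roll, pitch, yaw] about the fixed x, y, z axes, in that order (R = Rz(yaw) Ry(pitch) Rx(roll)).
In Python, from rig import r gives the robot as it stands.
- The arm moves only by the tool jog_arm, never from a script. Its argument "series" is a list that holds one entry, the list of rows, each a list of 7 numbers: the shift along the tool's x, y, z in cm, then the turn, a rotation vector about the tool's x, y, z in degrees, then the finger opening in cm, from 0 to 8.54. A call has 1 to 5 rows; each row is the pose to reach, as a shift and turn from the pose commanded when the call began, along the tool's axes at that moment; what a row does not reach only later rows make up. A row lasts 1/8 s, in which the tool goes at most 62.5 mm and 10.7 degrees, less where a joint would pass 70% of its speed; a pose out of reach is approached as far as the arm can. A call with a gripper value outside its range is refused whole. The fingers move at their own pace and stop on an object; "newtons" is the grip in N (left out, the last holds). Time passes only in rows, so rows that repeat a pose let the fingers close. It gives the time, the measured TCP pose, the force and the opening at its end, in the units of the state.
- r.sense(): the state, without advancing time (a new reading comes with each control period).
- r.grab_frame(name): name is "scene" or "top"; returns the picture (400x640x3 uint8, red, green, blue); there is no depth.
- r.calibration(name): a dict with "mtx" (3x3 intrinsics, pixels), "dist" ([k1, k2, p1, p2, k3] as OpenCV has them; the pictures are not rectified), "origin" and "attitude" of the camera in the world. Camera axes: x right, y down, z forward; pixel columns grow to the right and rows downward; lengths in mm; the calibration is good to about 2 mm. A picture is of the moment at which its call begins. calibration takes no time and is no camera call.
- r.sign_off(): hands the job in, once; it reports no verdict.
The state is a dict: "clock": time; "qpos": joint angles; "qvel": joint speeds; "joint_efforts": joint torques, N m; "eef_pos": TCP position; "tcp_rot": TCP orientation; "contact_force": force on the tool from outside, world axes, zero at the start; "wrist_torque": the same for the moment, N m; "opening": opening from 0.0 (shut) to 1.0 (fully open).
Only numpy, scipy, OpenCV 4.12 (cv2) and the standard library are available. Lean on these libraries where they do the work, as an engineer would, in place of code of your own. Each camera call takes 0.05 s, during which the arm holds its last target.

TASK

One of the two strap dispensers has run out: only the bare cardboard core is left on its drum. On that dispenser first press the blade guard down until it snaps shut, then unscrew the winged cap from the spindle - its thread may be right- or left-hand, so try which way it loosens - and lift it off, leaving the core on the drum. Finish holding the cap still in the gripper, a hand's breadth above the spindle, and leave the other dispenser and the things around alone.

Things in the scene. Friction and masses are not known exactly. Their poses are not given: they have to be found in the camera images.
- disp_a: Strap dispenser A, fixed to the bench; both look alike, trade places, and either may be the run-out one. Grey plate 310 x 160 x 8 mm. Origin: its underside, at the middle; x runs from the cutter head (x = -105 mm; on the robot's side at yaw 0) to the spindle (x = +55 mm), z up. Two guide posts, 16 mm thick, 51 mm high, stand at x = -45, y = +-45 mm
- hub_a (a point): Dispenser A's spindle axis, at the top of its black drum (72 mm diameter, 60 mm above the bench), on which the cap's flange sits when screwed down. The drum stands on a platter of 148 mm diameter, 18 mm above the bench. Above the drum is a threaded stub 18 mm high, hidden in the cap
- cap_a_grip (a point): Centre of the wing of dispenser A's black plastic cap. The wing is an upright bar 56 mm long (this point's x), 16 mm thick (y), 32 mm high (z); the point is 16 mm below its top, 17 mm above the top of the round boss (48 mm diameter) that carries it and 41 mm above the cap's underside. The flange is 83 mm in diameter. At the start the wing is within 0.1 rad of the plate's x axis
- cap_a: Dispenser A's cap (loose, 0.08 to 0.16 kg), origin at the centre of its underside; starts screwed down. Its thread is right- or left-hand (loosens counter-clockwise or clockwise seen from above); nothing shows which. The wrong way it meets a hard stop within 0.2 rad; the right way it turns easily, rises 4.5 mm per rad, and between 1.3 and 1.9 rad from the start it lifts straight off
- guard_a (a joint): Opening of dispenser A's blade guard: 0 = shut, growing as it swings up (limit 1.3 rad); starts at 0.5 to 0.9. It stays where it is left. A spring catch resists in the last 0.15 rad, snaps over with about 10 N pressed at the pad, and holds the guard shut below 0.03 rad; not yet snapped, it stands at about 0.13 rad or more
- guard_a_pad (a point): Spot to press on top of dispenser A's guard, a folded aluminium cover 74 mm long from hinge to lip, 64 mm wide, 3 mm thick. The spot lies 56 mm from the hinge line, on the outer face; shut, it is 51 mm above the bench. The point's x points from lip to hinge along the guard, z out of its outer face
- guard_a_hinge (a point): Middle of the guard's hinge line on dispenser A (48 mm above the bench, at x = -73 mm of the plate, on the spindle's side of the cutter head). The hinge line runs along the plate's y; the guard lies from it towards the plate's -x when shut
- disp_b: Strap dispenser B, fixed to the bench; both look alike, trade places, and either may be the run-out one. Grey plate 310 x 160 x 8 mm. Origin: its underside, at the middle; x runs from the cutter head (x = -105 mm; on the robot's side at yaw 0) to the spindle (x = +55 mm), z up. Two guide posts, 16 mm thick, 51 mm high, stand at x = -45, y = +-45 mm
- hub_b (a point): Dispenser B's spindle axis, at the top of its black drum (72 mm diameter, 60 mm above the bench), on which the cap's flange sits when screwed down. The drum stands on a platter of 148 mm diameter, 18 mm above the bench. Above the drum is a threaded stub 18 mm high, hidden in the cap
- cap_b_grip (a point): Centre of the wing of dispenser B's black plastic cap. The wing is an upright bar 56 mm long (this point's x), 16 mm thick (y), 32 mm high (z); the point is 16 mm below its top, 17 mm above the top of the round boss (48 mm diameter) that carries it and 41 mm above the cap's underside. The flange is 83 mm in diameter. At the start the wing is within 0.1 rad of the plate's x axis
- cap_b: Dispenser B's cap (loose, 0.08 to 0.16 kg), origin at the centre of its underside; starts screwed down. Its thread is right- or left-hand (loosens counter-clockwise or clockwise seen from above); nothing shows which. The wrong way it meets a hard stop within 0.2 rad; the right way it turns easily, rises 4.5 mm per rad, and between 1.3 and 1.9 rad from the start it lifts straight off
- guard_b (a joint): Opening of dispenser B's blade guard: 0 = shut, growing as it swings up (limit 1.3 rad); starts at 0.5 to 0.9. It stays where it is left. A spring catch resists in the last 0.15 rad, snaps over with about 10 N pressed at the pad, and holds the guard shut below 0.03 rad; not yet snapped, it stands at about 0.13 rad or more
- guard_b_pad (a point): Spot to press on top of dispenser B's guard, a folded aluminium cover 74 mm long from hinge to lip, 64 mm wide, 3 mm thick. The spot lies 56 mm from the hinge line, on the outer face; shut, it is 51 mm above the bench. The point's x points from lip to hinge along the guard, z out of its outer face
- guard_b_hinge (a point): Middle of the guard's hinge line on dispenser B (48 mm above the bench, at x = -73 mm of the plate, on the spindle's side of the cutter head). The hinge line runs along the plate's y; the guard lies from it towards the plate's -x when shut
- core_center (a point): Centre of the bare cardboard core, a tube of 85 mm outer and 76 mm inner diameter, 39 mm high, round the drum of the dispenser that has run out (origin half-way up, z along its axis). It stays on the drum
- core: The same bare core; origin at the centre of its underside
- roll_center (a point): Centre of the roll of white strap, 140 mm outer diameter, 39 mm high, round the drum of the dispenser that is still in use; half-way up
- tapegun_mid (a point): Bystander: a hand tape dispenser lying on its side, roll 104 mm diameter, 58 mm high, with a grey handle; centre of its roll
- knife_mid (a point): Bystander: a carton knife lying flat, about 165 x 22 x 14 mm; middle of its handle
- tin_mid (a point): Bystander: an open cardboard box of strap seals, 130 x 100 x 45 mm; its middle
Mind the look-alikes: they are no part of the job. What is shaped like the cap_a but red is not meant. Leave any orange look-alike of the cap_b alone.

How it is judged:
By the outcome, as a careful person would: the job done as asked, in the order asked, and still so for the second after the job is handed in, while the arm keeps its last pose, push and grip.
It also fails if it takes over 72 s, if anything falls off the work surface, if the arm or the gripper's body presses on something with over 40 N, if the wrist force passes 120 N, or if a joint passes its speed limit or range.

## Working session

There is one attempt and no reset: what is moved stays moved. The work goes in short steps, Python scripts to look and compute and a tool call to move; the robot and the scene stay as the last step left them, time stands still between calls to the robot, and variables do not carry over. Pictures are saved under pics/ and viewed, and the job is handed in when it is done.

Besides the shell and the picture viewer there is one more tool, called after "Emit:" as a command line: name --argument value ..., lists and objects as JSON in quotes. jog_arm: Moves the arm, as the interface text tells. Its arguments: {"type":"object","properties":{"series":{"type":"array","items":{"type":"array","items":{"type":"array","items":{"type":"number"}}}},"newtons":{"type":"number"}},"required":["series"]}

```bash
mkdir -p pics
python3 - <<'E'
from rig import r
import cv2
print(r.sense()); print(r.grasp_offset)
for n in("scene","top"):
    im=r.grab_frame(n); cv2.imwrite(f"pics/{n}0.png",im[:,:,::-1]); print(n,r.calibration(n))
E
```

```text
{'clock': 0.0, 'qpos': array([ 1.30959811e+00,  3.53676044e-01,  1.63412068e+00, -2.82291401e-05,
        1.15521058e+00, -2.39051045e-03]), 'qvel': array([ 6.00150780e-04, -1.04384014e-04,  1.35418133e-03,  2.05419300e-03,
        1.22218494e-03, -2.09267378e-05]), 'joint_efforts': array([-2.64958098e-04, -6.05287957e+01, -3.42044699e+01, -8.42137752e-05,
        9.83874605e-03,  4.76036575e-06]), 'eef_pos': array([159.83561658, 603.72661148, 230.55001903]), 'tcp_rot': array([-3.14017794e+00,  2.24283159e-05,  2.88279638e+00]), 'contact_force': array([0.24659946, 0.27117873, 0.10197376]), 'wrist_torque': array([-0.01368057, -0.03774502,  0.00330256]), 'opening': 1.0039312037111616}
18.700000000000003
scene {'mtx': array([[459.4847212 ,   0.        , 321.72690402],
       [  0.        , 459.4847212 , 202.89883613],
       [  0.        ,   0.        ,   1.        ]]), 'dist': array([-0.11723751,  0.        ,  0.        ,  0.        ,  0.        ]), 'origin': array([1276.41908871, -216.59348178, 1026.44993713]), 'attitude': array([-2.45238413e+00, -1.58975685e-03,  1.29102456e+00])}
top {'mtx': array([[510.70878221,   0.        , 315.85106444],
       [  0.        , 510.70878221, 195.54315063],
       [  0.        ,   0.        ,   1.        ]]), 'dist': array([-0.1184692,  0.       ,  0.       ,  0.       ,  0.       ]), 'origin': array([ 264.87373555,  -15.74452842, 1479.87482817]), 'attitude': array([-2.94684314, -0.00678531, -1.56538737])}
```

View pics/scene0.png

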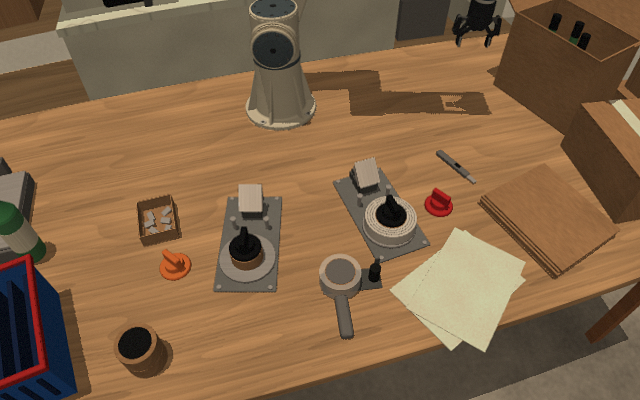

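View pics/top0.png

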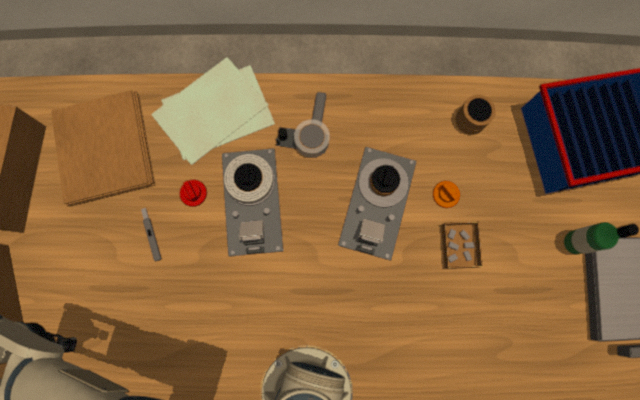

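The run-out dispenser, with the brown core, is at about (378,203) in the top picture and (250,240) in the scene picture. The other one carries the white roll. I'll zoom in to locate the plate, wing and guard.

Run:
```python
import cv2
a=cv2.imread("pics/top0.png")[140:265,330:425]; cv2.imwrite("pics/topz.png",cv2.resize(a,None,fx=4.5,fy=4.5,interpolation=cv2.INTER_CUBIC))
a=cv2.imread("pics/scene0.png")[175:300,205:295]; cv2.imwrite("pics/scenez.png",cv2.resize(a,None,fx=4.5,fy=4.5,interpolation=cv2.INTER_CUBIC))
```

```text
(no output)
```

View pics/topz.png

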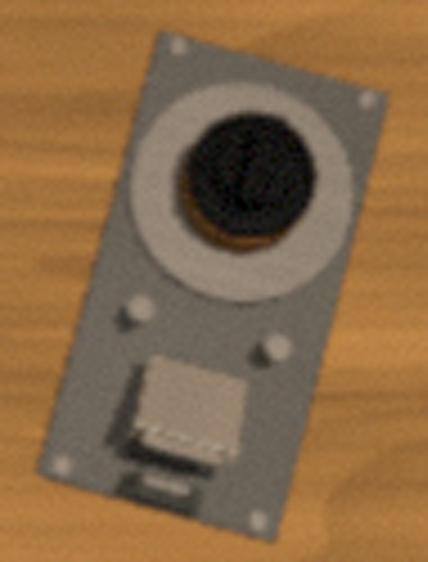

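View pics/scenez.png

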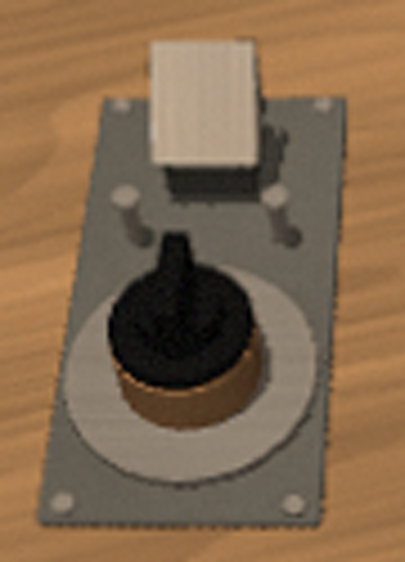

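```bash
cat > h.py <<'E'
import numpy as np,cv2
from scipy.spatial.transform import Rotation as R
from scipy.optimize import least_squares
from rig import r
def proj(n,P):
    c=r.calibration(n); Rw=R.from_euler('xyz',c['attitude']).as_matrix()
    rv=cv2.Rodrigues(Rw.T)[0]; tv=-Rw.T@c['origin']
    return cv2.projectPoints(np.atleast_2d(P).astype(float),rv,tv,c['mtx'],c['dist'])[0][:,0]
def plate(p,P):
    x,y,a=p[:3]; P=np.atleast_2d(P).astype(float)
    return P@R.from_euler('z',a).as_matrix().T+[x,y,0]
def gpt(th,d,y,off=3):
    return [-73-d*np.cos(th)+off*np.sin(th)*1, y, 48+d*np.sin(th)+off*np.cos(th)]
E
python3 - <<'E'
from h import *
T=np.array([(160,30),(388,93),(275,543),(38,473)])/4.5+[330,140]-.4
S=np.array([(105,97),(347,97),(322,525),(38,525)])/4.5+[205,175]-.4
c=lambda a,b:[a*155,b*80,8]
PT=[c(1,1),c(1,-1),c(-1,-1),c(-1,1)]; PS=[c(-1,-1),c(-1,1),c(1,1),c(1,-1)]
GS=np.array([(150,40),(255,40),(260,165),(155,163)])/4.5+[205,175]-.4
f=lambda p:np.r_[(proj('top',plate(p,PT))-T).ravel(),(proj('scene',plate(p,PS))-S).ravel()]
s=least_squares(f,[450,-150,-.2]);print(s.x,np.round(s.fun,1))
g=lambda t:(proj('scene',plate(s.x,[gpt(t[0],74,-32),gpt(t[0],74,32),gpt(t[0],0,32),gpt(t[0],0,-32)]))-GS).ravel()
q=least_squares(g,[.7]);print(q.x,np.round(q.fun,1))
np.save('plate.npy',s.x)
for n,z in(('top','pics/top0.png'),('scene','pics/scene0.png')):
    im=cv2.imread(z); im=np.clip(im.astype(float)*4,0,255).astype('uint8')
    k=proj(n,plate(s.x,[[55,0,101]]))[0]; x,y=map(int,k)
    x0,y0=x-20,y-20; w=cv2.resize(im[y0:y0+45,x0:x0+40],None,fx=12,fy=12,interpolation=cv2.INTER_CUBIC)
    for a in(-.1,0,.1):
        for e,col in((0,(0,255,0)),):
            ps=[[55+28*np.cos(a)*i,28*np.sin(a)*i,117] for i in(-1,1)]
            uv=(proj(n,plate(s.x,ps))-[x0,y0]+.5)*12
            for u in uv: cv2.circle(w,tuple(int(v) for v in u),3,(0,255,0) if a==0 else (0,0,255) if a>0 else (255,0,0),-1)
    cv2.imwrite(f'pics/w_{n}.png',w)
E
```

```text
[ 5.39676673e+02 -2.05988322e+02 -2.72005648e-01] [-0.3 -1.1  0.4 -0.8  0.2 -0.8 -0.6 -0.3 -0.7 -0.3  0.2 -0.6  0.  -1.
 -0.5 -1.1]
[1.00140617] [-1.  -0.1 -0.6 -0.3 -0.5 -1.9 -0.5 -1.3]
```

View pics/w_top.png

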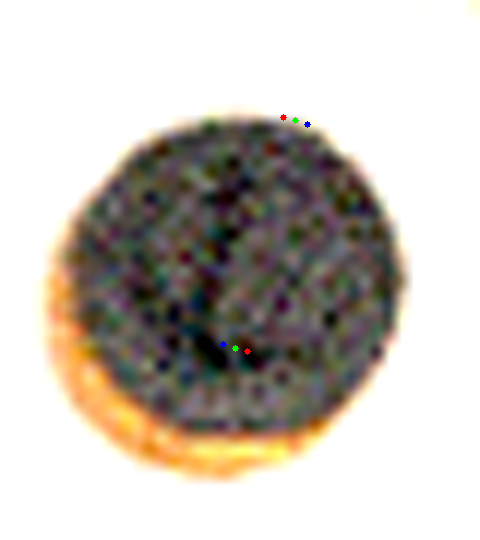

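View pics/w_scene.png

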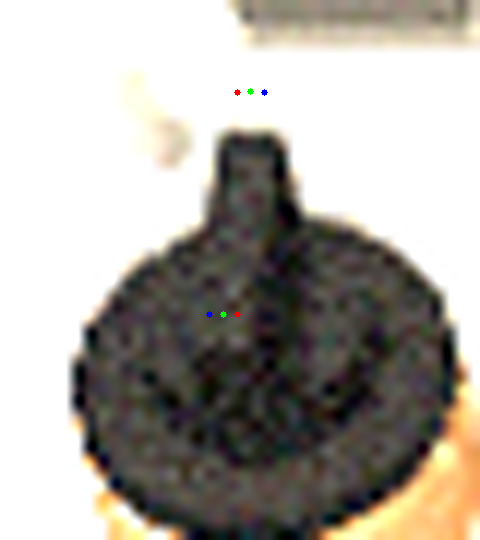

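```bash
cat > ov.py <<'E'
from h import *
def circ(x,y,z,rad): t=np.linspace(0,2*np.pi,60); return np.c_[x+rad*np.cos(t),y+rad*np.sin(t),0*t+z]
def overlay(n,im,p,th,wa,fn,f=6,h=95,gain=1.5,rise=0):
    k=proj(n,plate(p,[[0,0,30]]))[0]; x0,y0=int(k[0])-50,int(k[1])-h//2-8
    x0=max(x0,0);y0=max(y0,0)
    w=np.clip(im[y0:y0+h+30,x0:x0+100].astype(float)*gain,0,255).astype('uint8')
    f=4.7; w=cv2.resize(w,None,fx=f,fy=f,interpolation=cv2.INTER_CUBIC)
    C=[([[155,80,8],[155,-80,8],[-155,-80,8],[-155,80,8],[155,80,8]],(0,255,0)),
       (circ(55,0,18,74),(255,255,0)),(circ(55,0,62+rise,41.5),(0,0,255)),
       (circ(-45,45,51,8),(255,0,255)),(circ(-45,-45,51,8),(255,0,255)),
       ([gpt(th,74,-32),gpt(th,74,32),gpt(th,0,32),gpt(th,0,-32),gpt(th,74,-32)],(255,0,0))]
    W=np.array([[28,8],[28,-8],[-28,-8],[-28,8],[28,8]])@np.array([[np.cos(wa),np.sin(wa)],[-np.sin(wa),np.cos(wa)]])
    C.append((np.c_[W[:,0]+55,W[:,1],0*W[:,0]+117+rise],(0,255,255)))
    for P,c in C:
        u=((proj(n,plate(p,P))-[x0,y0]+.5)*f).astype(int)
        cv2.polylines(w,[u[:,None]],False,c,1)
    cv2.imwrite(fn,w)
E
python3 - <<'E'
from ov import *
p=np.load('plate.npy')
a=cv2.imread('pics/top0.png');b=cv2.imread('pics/scene0.png')
overlay('top',a,p,1.0,0,'pics/o1.png');overlay('scene',b,p,1.0,0,'pics/o2.png')
E
```

```text
(no output)
```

View pics/o1.png

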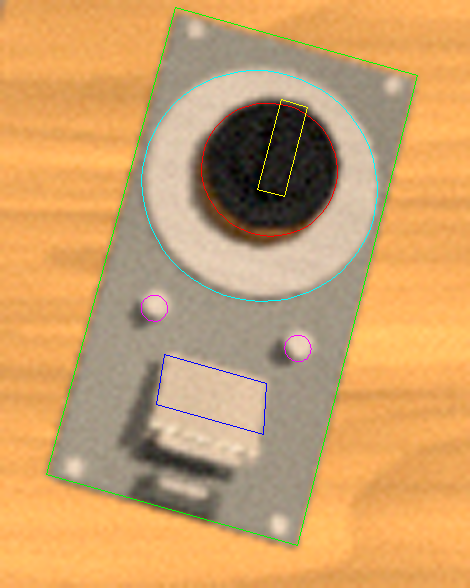

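View pics/o2.png

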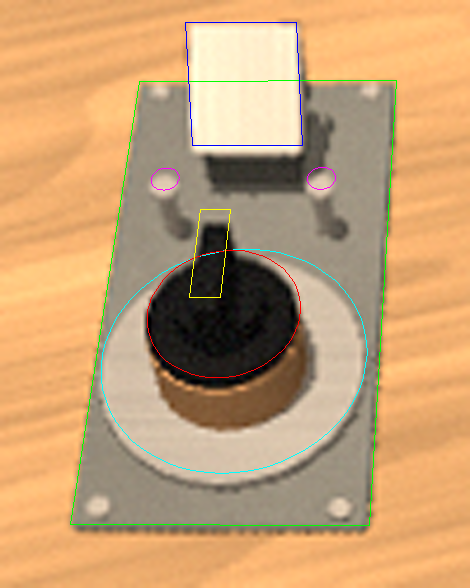

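Run:
```python
from ov import *
p=np.load('plate.npy')
for n in('top','scene'):
    im=cv2.imread(f'pics/{n}0.png').astype(float).max(2)
    k=proj(n,plate(p,[[55,0,75]]))[0].astype(int); x0,y0=k-25
    sub=im[y0:y0+52,x0:x0+52]; m=(sub<60).astype('uint8')
    nl,lab,st,ce=cv2.connectedComponentsWithStats(m); i=1+np.argmax(st[1:,4]); print(n,'obs',st[i],ce[i])
    M=np.zeros((520,520),'uint8')
    for P in (np.r_[circ(55,0,60,41.5),circ(55,0,64,41.5)],np.r_[circ(55,0,64,24),circ(55,0,84,24)],
      [[55+28*a,8*b,z] for a in(-1,1) for b in(-1,1) for z in(84,117)]):
        u=((proj(n,plate(p,P))-[x0,y0]+.5)*10).astype(np.int32); cv2.fillConvexPoly(M,cv2.convexHull(u[:,None]),1)
    mm=cv2.moments(M); x,y,w,h=cv2.boundingRect(M); print('mod',x/10,y/10,w/10,h/10,mm['m00']/100,mm['m10']/mm['m00']/10-.5,mm['m01']/mm['m00']/10-.5)
    for l in range(8,52): print(''.join('#' if v<40 else '+' if v<60 else '.' if v<80 else ' ' for v in sub[l])) if n=='scene' else None
```

```text
top obs [ 11  13  29  27 617] [25.05834684 25.90113452]
mod 10.8 12.2 29.2 29.2 661.85 24.84948402205938 26.396582307169297
scene obs [ 10  10  33  35 761] [25.65177398 29.09855453]
mod 10.2 6.6 32.9 36.2 792.58 25.954773019758257 26.706617628504382
              .....                            .... 
               ...+.  ......                    ...+
               ...++  #####+                    ....
               ...++  ######                    ....
                 .+. .######                     .++
                     .######+                       
                     +#######                       
                     ########                       
                     ########+.                     
                    .###########+.                  
                  .+##############+.                
                 .##################+               
               .######################              
              .########################             
             .##########################            
             ############################           
  
[... 765 characters left out ...]
##############. .....      
             #########################. .....       
            ..######################+. .......      
               ####################.  .......       
                #################.   ....... .      
                  +############.    ........        
             .        ++++++.      .........        
                                   .........        
                                   ........         
                                    ......          
                                    .....           
                                    ....            
                                  ....              
                                ....
```

Run:
```python
import cv2
for n,(x,y,w,h) in {'top':(350,205,45,50),'scene':(225,175,55,55)}.items():
    a=cv2.imread(f"pics/{n}0.png")[y:y+h,x:x+w]; cv2.imwrite(f"pics/g_{n}.png",cv2.resize(a,None,fx=10,fy=10,interpolation=cv2.INTER_CUBIC))
```

```text
(no output)
```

View pics/g_top.png

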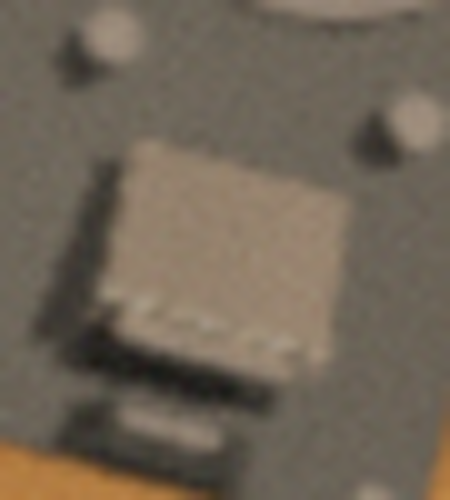

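View pics/g_scene.png

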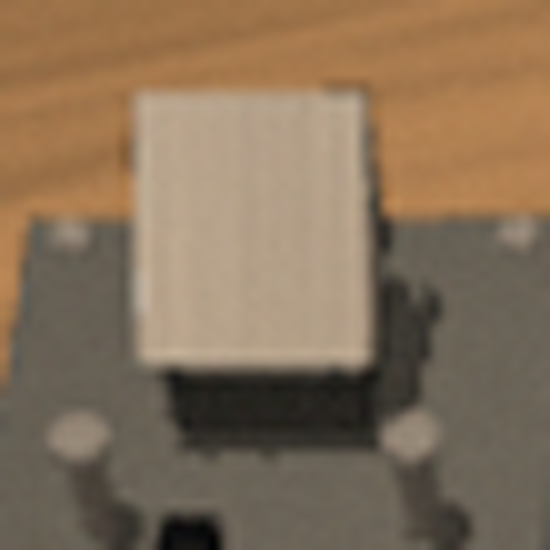

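```bash
cat > fit.py <<'E'
from ov import *
def projc(n,P,d):
    c=r.calibration(n); Rw=R.from_euler('xyz',c['attitude']).as_matrix()@R.from_rotvec(d[3:]).as_matrix()
    return cv2.projectPoints(np.atleast_2d(P).astype(float),cv2.Rodrigues(Rw.T)[0],-Rw.T@(c['origin']+d[:3]),c['mtx'],c['dist'])[0][:,0]
c=lambda a,b:[a*155,b*80,8]
T=np.array([(160,30),(388,93),(275,543),(38,473)])/4.5+[330,140]-.5
S=np.array([(105,97),(347,97),(322,525),(38,525)])/4.5+[205,175]-.5
T=np.r_[T,np.array([(113,35),(418,122),(135,140),(350,200),(100,300),(328,358)])/10.+[350,205]-.5]
S=np.r_[S,np.array([(410,433),(78,435),(375,365),(140,365),(367,90),(135,90)])/10.+[225,175]-.5]
PT=[c(1,1),c(1,-1),c(-1,-1),c(-1,1)]; PS=[c(-1,-1),c(-1,1),c(1,1),c(1,-1)]
sh=[[-45,45,51],[-45,-45,51]]
gd=lambda t:[gpt(t,0,32),gpt(t,0,-32),gpt(t,74,32),gpt(t,74,-32)]
def f(q,sr):
    z=q[4]
    add=lambda P:plate(q,P)+[0,0,z]
    # platter centre unused; flange
    a=(projc('top',add(PT+sh+gd(q[3])),q[5:11])-T)/.5; b=(projc('scene',add(PS+sh+gd(q[3])),q[11:17])-S)/.5
    a[8:]/=2
    return np.r_[a.ravel(),b.ravel(),q[5:8]/2,q[11:14]/2,q[8:11]/sr,q[14:17]/sr,z/.1]
if __name__=="__main__":
    for sr in(1e-5,.001,.003):
        s=least_squares(f,np.r_[540,-206,-.27,.8,np.zeros(13)],args=(sr,),x_scale=np.r_[10,10,.1,.1,1,np.ones(3),np.ones(3)*.001,np.ones(3),np.ones(3)*.001])
        q=s.x;print(sr,2*s.cost,np.round(q[:4],3),np.round(q[5:8],1),np.round(q[8:11],4),np.round(q[11:14],1),np.round(q[14:],4))
        print(np.round(s.fun[:20]*.5,1),np.round(s.fun[20:40]*.5,1))
        print('hub',plate(q,[[55,0,60]]))
        for n,d,o in(('top',q[5:11],(0,0)),('scene',q[11:17],(0,0))): print(n,'cap',projc(n,plate(q,[[55,0,62],[83,0,117],[-129*0-73-56*np.cos(q[3]),0,51+56*np.sin(q[3])]]),d).round(1).tolist())
        np.save(f'q{sr}.npy',q)
E
python3 fit.py
```

```text
1e-05 37.0316381093372 [ 5.41068e+02 -2.06703e+02 -2.72000e-01  8.04000e-01] [0.9 0.1 1.3] [ 0.  0. -0.] [-0.9 -0.1  1.9] [ 0. -0.  0.]
[ 0.  -1.   0.7 -0.7  0.5 -0.8 -0.2 -0.3 -0.2  1.  -0.2  0.8 -0.4  0.4
 -0.1  0.5  0.1 -0.3  0.   0. ] [-0.6  0.9  0.3  0.6  0.1  0.3 -0.4  0.2  0.4 -0.2  0.3 -0.3 -0.2 -0.7
 -0.  -0.6  0.1 -0.3 -0.2 -0.1]
hub [[ 594.04777792 -221.47298633   60.        ]]
top cap [[385.1, 179.4], [390.3, 165.5], [371.5, 234.1]]
scene cap [[245.2, 246.2], [241.1, 243.0], [249.7, 189.1]]
0.001 36.53102649522247 [ 5.41335e+02 -2.06847e+02 -2.72000e-01  8.04000e-01] [0.4 0.1 1.2] [ 0.0005  0.0001 -0.    ] [-0.4 -0.1  1.6] [ 0.0003 -0.0001  0.0001]
[ 0.  -1.   0.7 -0.7  0.5 -0.8 -0.2 -0.3 -0.2  1.  -0.2  0.8 -0.4  0.4
 -0.1  0.5  0.1 -0.3  0.   0. ] [-0.6  0.9  0.3  0.6  0.1  0.3 -0.4  0.2  0.4 -0.2  0.3 -0.3 -0.2 -0.7
 -0.  -0.6  0.1 -0.3 -0.2 -0.1]
hub [[ 594.31492802 -221.61592197   60.        ]]
top cap [[385.1, 179.4], [390.3, 165.5], [371.5, 234.1]]
scene cap [[245.2, 246.2], [241.1, 243.0], [249.7, 189.1]]
0.003 35.48459354978512 [ 5.42458e+02 -2.07836e+02 -2.72000e-01  8.02000e-01] [-0.4  0.1  1. ] [ 0.0018  0.0008 -0.0001] [ 0.4 -0.1  1.2] [ 0.0001 -0.0009  0.0004]
[-0.  -0.9  0.6 -0.7  0.5 -0.8 -0.2 -0.3 -0.2  1.  -0.2  0.8 -0.4  0.4
 -0.1  0.5  0.1 -0.3  0.   0. ] [-0.6  0.9  0.3  0.6  0.1  0.4 -0.4  0.3  0.4 -0.2  0.3 -0.3 -0.2 -0.7
 -0.  -0.6  0.1 -0.3 -0.2 -0.1]
hub [[ 595.43755979 -222.60662714   60.        ]]
top cap [[385.1, 179.4], [390.3, 165.5], [371.5, 234.1]]
scene cap [[245.1, 246.2], [241.1, 243.0], [249.7, 189.1]]
```

Run:
```python
from fit import *
q=np.load('q0.001.npy'); p=np.load('plate.npy')
k=proj('scene',plate(p,[[55,0,75]]))[0].astype(int)-25; print(k, 'obs tip',k+[22,10],k+[27,10])
for a in(-.1,-.05,0,.05,.1):
    W=lambda x,y,z:[55+x*np.cos(a)-y*np.sin(a),x*np.sin(a)+y*np.cos(a),z]
    print(a,projc('scene',plate(q,[W(-28,-8,117),W(-28,8,117),W(-28,-8,90),W(-28,8,90)]),q[11:17]).round(1).tolist())
im=cv2.imread('pics/scene0.png').astype(float).max(2)
print(im[k[1]+8:k[1]+18,k[0]+18:k[0]+32].astype(int))
# guard pad world
th=q[3]; print(plate(q,[gpt(th,56,0),gpt(th,74,0),gpt(0,56,0),gpt(0.1,56,0),[-73,0,48]]).round(1))
print(R.from_euler('xyz',r.sense()['tcp_rot']).as_matrix().round(3))
```

```text
[219 217] obs tip [241 227] [246 227]
-0.1 [[241.4, 224.2], [247.7, 224.6], [242.8, 230.6], [249.0, 231.1]]
-0.05 [[240.8, 224.3], [247.1, 224.5], [242.2, 230.7], [248.5, 230.9]]
0 [[240.2, 224.4], [246.6, 224.3], [241.6, 230.8], [247.9, 230.8]]
0.05 [[239.6, 224.5], [246.0, 224.2], [241.1, 230.9], [247.4, 230.6]]
0.1 [[239.0, 224.7], [245.5, 224.1], [240.5, 231.1], [246.8, 230.5]]
[[ 77  93 108 107 108 110 109 111 111 110 110 107 107 104]
 [ 58  64  91 100  79  62  71  69  66  77 102 109 106 106]
 [ 57  56  84  94  38  16  23  21  18  50  93 111 107 107]
 [ 55  57  85  87  19  16  16  13  11  20  83 110 109 106]
 [ 56  73  94  69  12  19  23  23  18   8  81 111 108 105]
 [ 97 102 102  67  12  14  17  23  16   4  56  97 107 109]
 [108 108  96  52  15  21  21  22  21  10  37  88 111 109]
 [106 108  89  35  14  24  23  18  18   5  29  88 112 110]
 [107 106  89  28  18  19  20  18  15   4   6  53  71  85]
 [110  98  65  20  14  19  21  16  14  10   2  18  26  38]]
[[ 435.7 -177.4   90.4]
 [ 423.6 -174.   103.4]
 [ 417.1 -172.2   51. ]
 [ 417.6 -172.4   56.6]
 [ 471.  -187.2   48. ]]
[[-0.967  0.256 -0.   ]
 [ 0.256  0.967 -0.001]
 [ 0.    -0.001 -1.   ]]
```

```bash
cat > go.py <<'E'
from fit import *
q=np.load('q0.001.npy')
def to(w):
    s=r.sense(); M=R.from_euler('xyz',s['tcp_rot']).as_matrix()
    print('q6',s['qpos'][5].round(3),'tcp',s['eef_pos'].round(1),'shift cm',(M.T@(np.array(w)-s['eef_pos'])/10).round(2))
E
python3 - <<'E'
from go import *
for d,z in((42,150),(42,110),(50,60),(50,51)): 
    w=plate(q,[[-73-d,0,z]])[0];print(w); to(w)
s=r.sense()['tcp_rot'];print('yaw turn to wing deg',np.degrees(np.pi+q[2]-s[2]))
E
```

```text
[ 430.55853169 -175.96679645  150.        ]
q6 -0.002 tcp [159.9 603.8 230.6] shift cm [-46.13 -68.43   8.15]
[ 430.55853169 -175.96679645  110.        ]
q6 -0.002 tcp [159.9 603.8 230.6] shift cm [-46.13 -68.43  12.15]
[ 422.85234834 -173.81860231   60.        ]
q6 -0.002 tcp [159.9 603.8 230.6] shift cm [-45.33 -68.41  17.15]
[ 422.85234834 -173.81860231   51.        ]
q6 -0.002 tcp [159.9 603.8 230.6] shift cm [-45.33 -68.41  18.05]
yaw turn to wing deg -0.7453891572821344
```

Emit:
jog_arm --series '[[[-4, -6, 0, 0, 0, 0, 0], [-8, -12, 0, 0, 0, 0, 0], [-12, -18, 0, 0, 0, 0, 0], [-16, -24, 0, 0, 0, 0, 0], [-19, -28.5, 0, 0, 0, 0, 0]]]' --newtons 40

```text
clock: 0.72
eef_pos: [261.1, 306.5, 231.1]
tcp_rot: [-3.142, 0.0, 2.884]
contact_force: [1.5, 0.1, 1.0]
opening: 0.0
```

Emit:
jog_arm --series '[[[-3, -4, 0, 0, 0, 0, 0], [-6, -8, 0, 0, 0, 0, 0], [-9, -13, 0, 0, 0, 0, 0], [-12, -18, 0, 0, 0, 0, 0], [-15, -22.5, 0, 0, 0, 0, 0]]]'

```text
clock: 1.35
eef_pos: [348.4, 50.7, 231.4]
tcp_rot: [3.141, 0.001, 2.883]
contact_force: [1.0, 1.0, -0.3]
opening: 0.003
```

Run:
```python
from go import *
to(plate(q,[[-73-42,0,150]])[0])
```

```text
q6 -1.172 tcp [348.4  50.7 231.4] shift cm [-13.74 -19.81   8.14]
```

Emit:
jog_arm --series '[[[-3.5, -5, 0, 0, 0, 0, 0], [-7, -10, 0, 0, 0, 0, 0], [-10.5, -15, 2, 0, 0, 0, 0], [-13.7, -19.8, 5, 0, 0, 0, 0], [-13.7, -19.8, 8, 0, 0, 0, 0]]]'

```text
clock: 1.98
eef_pos: [431.5, -177.3, 150.5]
tcp_rot: [-3.141, 0.002, 2.879]
contact_force: [-0.4, 1.5, -0.3]
opening: 0.001
```

```bash
cat > look.py <<'E'
import sys
from go import *
def look(tag,wr=None,s=5):
    st=r.sense(); print(st['clock'],st['eef_pos'].round(1),st['tcp_rot'].round(3),st['contact_force'].round(1),st['qpos'].round(2))
    out=[]
    for n,sl in(('top',slice(5,11)),('scene',slice(11,17))):
        im=np.ascontiguousarray(r.grab_frame(n)[:,:,::-1]); cv2.imwrite(f'pics/{tag}_{n}_full.png',im)
        c0=projc(n,plate(q,[[-20,0,70]]),q[sl])[0].astype(int); x0,y0=c0[0]-38,c0[1]-55
        w=cv2.resize(np.clip(im[y0:y0+115,x0:x0+78]*1.6,0,255).astype('uint8'),None,fx=s,fy=s,interpolation=cv2.INTER_CUBIC)
        u=((projc(n,st['eef_pos'],q[sl])[0]-[x0,y0]+.5)*s).astype(int); cv2.drawMarker(w,tuple(int(v) for v in u),(0,0,255),cv2.MARKER_CROSS,14,1)
        out.append(w)
    cv2.imwrite(f'pics/{tag}.png',np.hstack(out))
look(sys.argv[1])
E
python3 look.py L1
```

```text
1.975 [ 431.5 -177.3  150.5] [-3.141e+00  2.000e-03  2.879e+00] [-0.4  1.5 -0.3] [-0.39  0.21  2.04 -0.    0.89 -1.7 ]
```

View pics/L1.png

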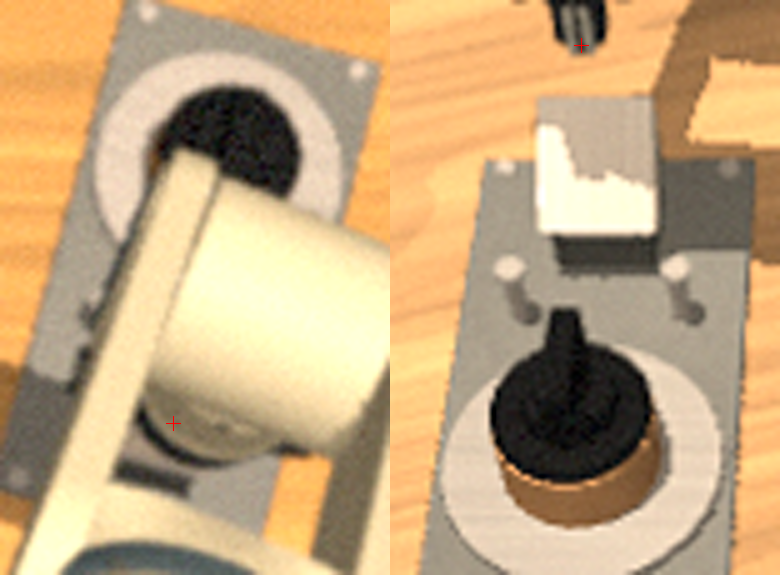

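Emit:
jog_arm --series '[[[0, 0, 2.5, 0, 0, 0, 0], [0, 0, 4.5, 0, 0, 0, 0], [0.2, 0, 5.5, 0, 0, 0, 0], [0.3, 0, 6.5, 0, 0, 0, 0], [0.5, 0, 7.5, 0, 0, 0, 0]]]'

```text
clock: 2.7
eef_pos: [426.0, -172.6, 76.5]
tcp_rot: [-3.141, 0.002, 2.883]
contact_force: [-0.0, -0.7, 1.4]
opening: -0.0
```

Emit:
jog_arm --series '[[[0.1, 0, 0.6, 0, 0, 0, 0], [0.2, 0, 1.1, 0, 0, 0, 0], [0.2, 0, 1.5, 0, 0, 0, 0], [0.2, 0, 1.8, 0, 0, 0, 0], [0.2, 0, 2.0, 0, 0, 0, 0]]]'

```text
clock: 3.32
eef_pos: [423.0, -172.0, 56.2]
tcp_rot: [3.142, -0.001, 2.883]
contact_force: [-1.7, 0.3, 2.8]
opening: 0.003
```

Emit:
jog_arm --series '[[[0, 0, 0.2, 0, 0, 0, 0], [0, 0, 0.35, 0, 0, 0, 0], [0, 0, 0.5, 0, 0, 0, 0], [0, 0, 0.6, 0, 0, 0, 0]]]'

```text
clock: 3.82
eef_pos: [423.7, -172.2, 50.7]
tcp_rot: [-3.142, 0.0, 2.883]
contact_force: [-4.0, 0.3, 18.7]
opening: 0.0
```

Emit:
jog_arm --series '[[[0, 0, 0.1, 0, 0, 0, 0], [0, 0, 0.1, 0, 0, 0, 0]]]'

```text
clock: 4.08
eef_pos: [423.6, -172.2, 50.5]
tcp_rot: [-3.142, 0.0, 2.883]
contact_force: [-6.7, 0.9, 24.0]
opening: 0.003
```

Emit:
jog_arm --series '[[[0, 0, -4, 0, 0, 0, 0], [0, 0, -8, 0, 0, 0, 0], [0, 0, -12, 0, 0, 0, 8.5], [0, 0, -12, 0, 0, 0, 8.5]]]'

```text
clock: 4.58
eef_pos: [425.3, -172.9, 172.0]
tcp_rot: [-3.141, 0.006, 2.883]
contact_force: [0.7, -0.6, 0.4]
opening: 0.417
```

```bash
python3 look.py L2
```

```text
4.575 [ 425.3 -172.9  172. ] [-3.141  0.006  2.883] [ 0.7 -0.6  0.4] [-0.39  0.16  2.04  0.    0.93 -1.7 ]
```

View pics/L2.png

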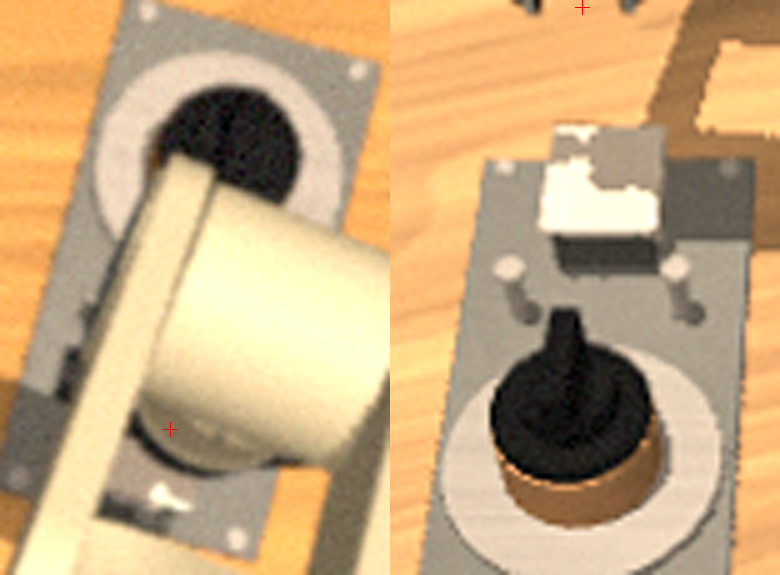

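Run:
```python
from go import *
c0=projc('scene',plate(q,[[-20,0,70]]),q[11:17])[0].astype(int)
for t in(0,.13,.3): print(t,((projc('scene',plate(q,gd(t)),q[11:17])-[c0[0]-38,c0[1]-55]+.5)*5+[390,0]).round().tolist())
to(plate(q,[[55,0,150]])[0]); to(plate(q,[[55,0,101-18.7]])[0])
```

```text
0 [[657.0, 225.0], [540.0, 225.0], [667.0, 123.0], [554.0, 124.0]]
0.13 [[657.0, 225.0], [540.0, 226.0], [665.0, 113.0], [552.0, 114.0]]
0.3 [[657.0, 226.0], [540.0, 227.0], [662.0, 103.0], [548.0, 104.0]]
q6 -1.701 tcp [ 423.4 -172.1  169.2] shift cm [-17.79  -0.42   1.93]
q6 -1.701 tcp [ 423.4 -172.1  169.2] shift cm [-17.79  -0.41   8.7 ]
```

Emit:
jog_arm --series '[[[-6, 0, 0, 0, 0, -0.7, 8.5], [-12, -0.2, 0, 0, 0, -0.7, 8.5], [-17.8, -0.4, 0, 0, 0, -0.7, 8.5], [-17.8, -0.4, 2, 0, 0, -0.7, 8.5], [-17.8, -0.4, 2, 0, 0, -0.7, 8.5]]]' --newtons 40

```text
clock: 5.3
eef_pos: [591.6, -220.4, 145.4]
tcp_rot: [3.141, -0.007, 2.895]
contact_force: [-1.3, 0.3, 0.0]
opening: 0.999
```

```bash
python3 -c "
from go import *
to(plate(q,[[55,0,89]])[0]);print(r.sense()['tcp_rot'],r.sense()['opening'])"; python3 look.py L3
```

```text
q6 -1.683 tcp [ 591.6 -220.4  145.4] shift cm [-0.34 -0.05  5.63]
[ 3.14080627 -0.00727565  2.89508265] 0.9994888982201956
5.3 [ 591.6 -220.4  145.4] [ 3.141 -0.007  2.895] [-1.3  0.3  0. ] [-0.36  0.45  1.69 -0.    1.01 -1.68]
```

View pics/L3.png

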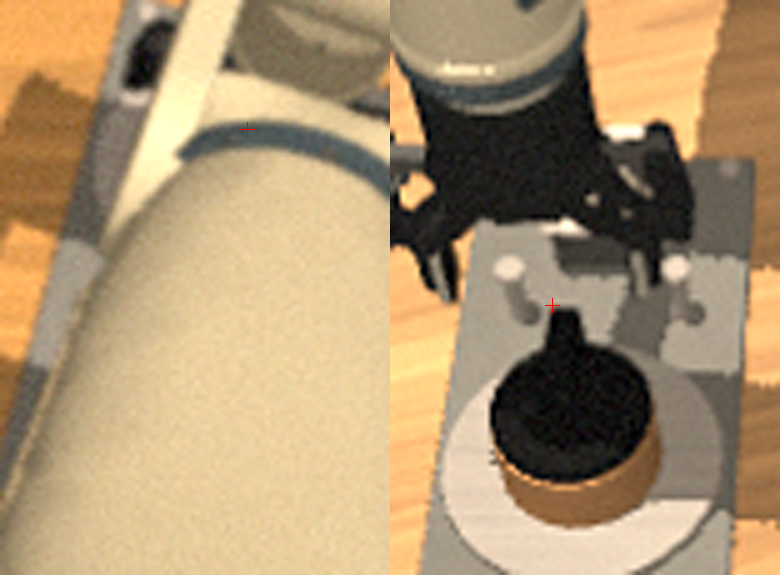

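Emit:
jog_arm --series '[[[-0.2, 0, 1.5, 0, 0, 1.2, 8.5], [-0.3, 0, 3.2, 0, 0, 1.2, 8.5], [-0.3, 0, 4.7, 0, 0, 1.2, 8.5], [-0.3, 0, 5.6, 0, 0, 1.2, 8.5], [-0.3, 0, 5.6, 0, 0, 1.2, 8.5]]]'

```text
clock: 6.02
eef_pos: [596.8, -222.0, 92.2]
tcp_rot: [3.141, -0.002, 2.874]
contact_force: [0.5, -0.1, 0.1]
opening: 0.995
```

Emit:
jog_arm --series '[[[0, 0, 0, 0, 0, 0, 1.0], [0, 0, 0, 0, 0, 0, 1.0], [0, 0, 0, 0, 0, 0, 1.0], [0, 0, 0, 0, 0, 0, 1.0], [0, 0, 0, 0, 0, 0, 1.0]]]' --newtons 40

```text
clock: 6.65
eef_pos: [597.6, -222.4, 93.6]
tcp_rot: [-3.141, 0.001, 2.874]
contact_force: [-0.7, -0.1, 3.7]
opening: 0.176
```

```bash
python3 -c "
from go import *
to(plate(q,[[55,0,89]])[0]);s=r.sense();print(s['wrist_torque'].round(2),s['contact_force'].round(1),s['tcp_rot'])"
```

```text
q6 -1.662 tcp [ 597.6 -222.4   93.6] shift cm [ 0.34 -0.01  0.46]
[0.   0.05 0.03] [-0.7 -0.1  3.7] [-3.14148075e+00  6.68203044e-04  2.87407631e+00]
```

Emit:
jog_arm --series '[[[0, 0, 0, 0, 0, 0, 3], [0.3, 0, 0.2, 0, 0, 0, 3], [0.3, 0, 0.2, 0, 0, 0, 3], [0.3, 0, 0.2, 0, 0, 0, 1], [0.3, 0, 0.2, 0, 0, 0, 1]]]' --newtons 45

```text
clock: 7.28
eef_pos: [594.5, -221.5, 91.3]
tcp_rot: [-3.142, 0.0, 2.874]
contact_force: [-0.7, -0.0, -0.1]
opening: 0.181
```

Emit:
jog_arm --series '[[[0, 0, 0, 0, 0, 0, 1], [0, 0, 0, 0, 0, 5, 1], [0, 0, 0, 0, 0, 10, 1], [0, 0, 0, 0, 0, 14, 1], [0, 0, 0, 0, 0, 17, 1]]]'

```text
clock: 7.9
eef_pos: [594.6, -221.5, 91.6]
tcp_rot: [3.142, 0.0, 2.576]
contact_force: [-0.6, 1.0, 4.2]
opening: 0.179
```

```bash
python3 -c "
from go import *
to(plate(q,[[55,0,89]])[0]);s=r.sense();print(s['wrist_torque'].round(2),s['contact_force'].round(1),s['tcp_rot'],s['qpos'])"
```

```text
q6 -1.364 tcp [ 594.6 -221.5   91.6] shift cm [ 0.02 -0.03  0.26]
[0.07 0.11 0.07] [-0.6  1.   4.2] [3.14153558e+00 2.38462986e-04 2.57555415e+00] [-3.58937534e-01  5.21193906e-01  1.71834107e+00  8.69178426e-06
  9.01812575e-01 -1.36370076e+00]
```

Emit:
jog_arm --series '[[[0, 0, -0.15, 0, 0, 8, 1], [0, 0, -0.22, 0, 0, 16, 1], [0, 0, -0.3, 0, 0, 24, 1], [0, 0, -0.36, 0, 0, 32, 1], [0, 0, -0.44, 0, 0, 40, 1]]]'

```text
clock: 8.52
eef_pos: [594.7, -221.1, 95.6]
tcp_rot: [3.141, -0.0, 1.875]
contact_force: [3.0, 3.3, -2.5]
opening: 0.178
```

```bash
python3 -c "
from go import *
s=r.sense();print(s['wrist_torque'].round(2),s['contact_force'].round(1),s['tcp_rot'],s['eef_pos'])"; python3 look.py L4
```

```text
[ 0.67 -0.48  0.05] [ 3.   3.3 -2.5] [ 3.14101942e+00 -3.43843953e-04  1.87454005e+00] [ 594.72895475 -221.1212216    95.58307352]
8.525 [ 594.7 -221.1   95.6] [ 3.141 -0.     1.875] [ 3.   3.3 -2.5] [-0.36  0.52  1.72  0.    0.91 -0.66]
```

View pics/L4.png

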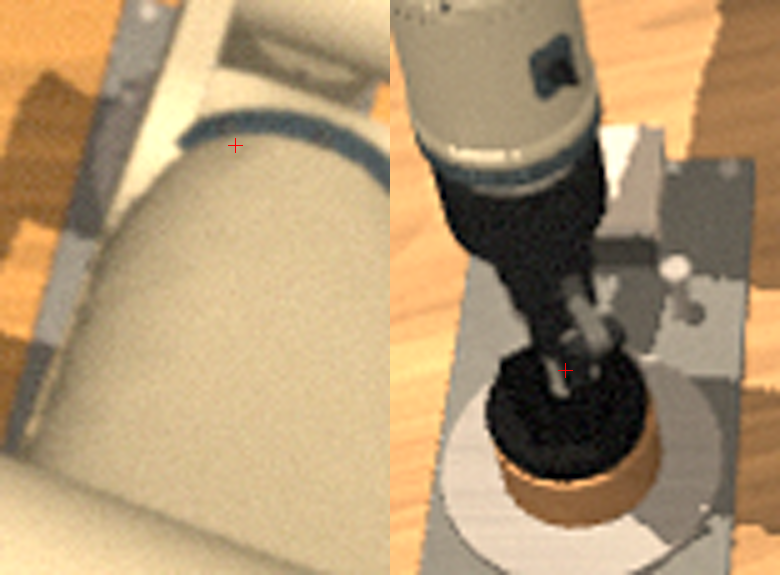

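Emit:
jog_arm --series '[[[0, 0, -0.06, 0, 0, 10, 1], [0, 0, -0.13, 0, 0, 20, 1], [0, 0, -0.21, 0, 0, 31, 1], [0, 0, -0.29, 0, 0, 42, 1], [0, 0, -0.36, 0, 0, 52, 1]]]'

```text
clock: 9.25
eef_pos: [596.6, -220.6, 99.6]
tcp_rot: [3.139, -0.003, 0.969]
contact_force: [8.0, 5.7, -2.7]
opening: 0.175
```

Emit:
jog_arm --series '[[[0, 0, -0.05, 0, 0, 5, 1], [0, 0, -0.05, 0, 0, 5, 1], [0, 0, -0.3, 0, 0, 5, 1], [0, 0, -0.6, 0, 0, 5, 1]]]'

```text
clock: 9.75
eef_pos: [596.2, -221.0, 105.2]
tcp_rot: [3.139, -0.002, 0.888]
contact_force: [2.1, 0.4, -2.7]
opening: 0.176
```

```bash
python3 -c "
from go import *
s=r.sense();print(s['wrist_torque'].round(2),s['contact_force'].round(1),s['tcp_rot'],s['eef_pos'])"; python3 look.py L5
```

```text
[ 0.   -0.37 -0.01] [ 2.1  0.4 -2.7] [ 3.13925397e+00 -2.19047774e-03  8.88088677e-01] [ 596.20111162 -221.0165588   105.1727897 ]
9.75 [ 596.2 -221.   105.2] [ 3.139e+00 -2.000e-03  8.880e-01] [ 2.1  0.4 -2.7] [-0.36  0.5   1.71  0.    0.92  0.32]
```

View pics/L5.png

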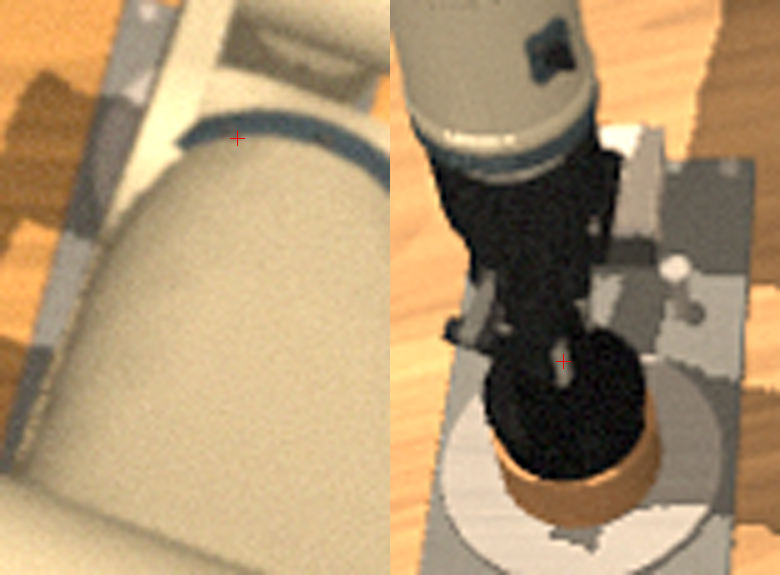

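Emit:
jog_arm --series '[[[0, 0, -0.8, 0, 0, 0, 1], [0, 0, -1.6, 0, 0, 0, 1], [0, 0, -2.5, 0, 0, 0, 1], [0, 0, -3.5, 0, 0, 0, 1], [0, 0, -4.5, 0, 0, 0, 1]]]'

```text
clock: 10.48
eef_pos: [594.5, -221.5, 151.2]
tcp_rot: [3.141, -0.0, 0.884]
contact_force: [-0.0, 0.2, -1.8]
opening: 0.179
```

Emit:
jog_arm --series '[[[0, 0, -1.2, 0, 0, 0, 1], [0, 0, -2.4, 0, 0, 0, 1], [0, 0, -3.4, 0, 0, 0, 1], [0, 0, -4.2, 0, 0, 0, 1], [0, 0, -4.2, 0, 0, 0, 1]]]'

```text
clock: 11.1
eef_pos: [594.8, -221.6, 193.0]
tcp_rot: [3.141, -0.0, 0.884]
contact_force: [0.4, 0.6, -1.2]
opening: 0.179
```

```bash
python3 -c "
from go import *
to(plate(q,[[55,0,191]])[0])"; python3 look.py L6
```

```text
q6 0.327 tcp [ 594.8 -221.6  193. ] shift cm [-0.03 -0.04  0.2 ]
11.1 [ 594.8 -221.6  193. ] [ 3.141 -0.     0.884] [ 0.4  0.6 -1.2] [-0.36  0.4   1.65  0.    1.09  0.33]
```

View pics/L6.png

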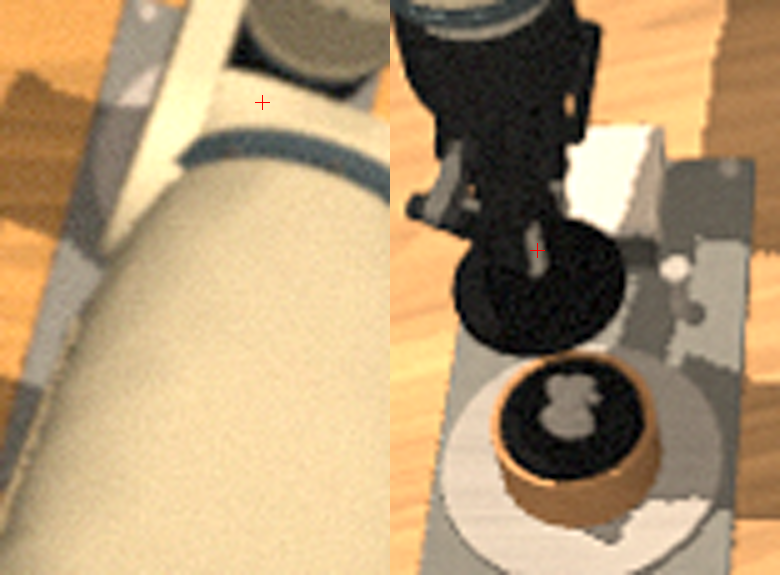

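View pics/L6_scene_full.png

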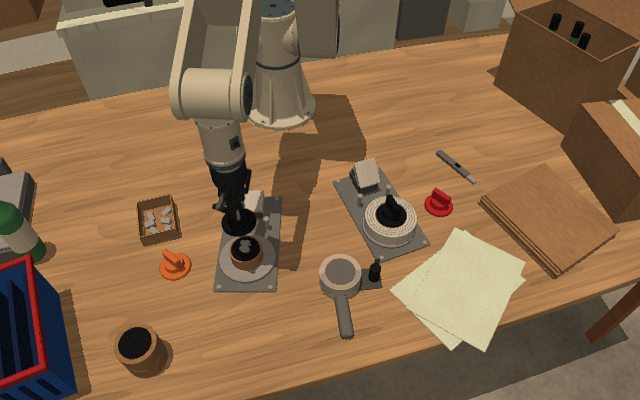

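The cap hangs in the gripper above the spindle, at about (238,222) in the full scene picture. The core is still round the drum at (246,252) and the guard is shut. I'll let the arm settle, then hand in.

Emit:
jog_arm --series '[[[0, 0, 0, 0, 0, 0, 1], [0, 0, 0, 0, 0, 0, 1], [0, 0, 0, 0, 0, 0, 1]]]'

```text
clock: 11.58
eef_pos: [594.4, -221.4, 192.1]
tcp_rot: [-3.141, 0.0, 0.884]
contact_force: [0.1, 1.1, -1.3]
opening: 0.177
```

```bash
python3 -c "
from rig import r
s=r.sense();print(s['eef_pos'],s['contact_force'],s['opening']);print(r.sign_off())"
```

```text
[ 594.38927239 -221.42298123  192.06165164] [ 0.11062196  1.07518243 -1.3223995 ] 0.17680862408355225
the job is handed in; nothing more can be done
None
```

The job is done and handed in at 11.6 s. The run-out dispenser, the one at negative y with the brown core, has its guard shut and its cap off.

- **Guard:** I pressed it down to z ≈ 50.5 mm with a push of about 24 N. In the pictures taken afterwards its lip lies where a shut guard should be.
- **Cap:** The thread turned out to be left-hand. It loosened clockwise on the first try, and I turned it about 2 rad. I then lifted it straight off with no snag.
- **Final state:** The gripper holds the wing at about 15 mm opening, and the wrist carries about 1.3 N, which fits the cap's weight. The cap's underside is about 100 mm above the drum top, over the spindle axis. The core is still on its drum.
- **Surroundings:** In the last scene picture the other dispenser, the look-alikes and the other things look undisturbed. In the top view the arm hid the run-out dispenser, so its guard, core and cap were checked in the scene camera only.
- **What disagreed:** The two cameras first disagreed by 1–3 pixels. Allowing for small calibration errors in the camera positions (up to about 2 mm) resolved it. My first guard angle of 1.0 rad was therefore wrong, and the corrected one was 0.80. My first grip was about 3 mm off along the wing and about 4 mm too high, so I re-gripped before turning.

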